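# Load the fruit-cup carrier into the syrup filler

## Robot

A 6-joint arm with a two-finger parallel gripper is mounted at the origin on the work surface. World frame = base frame: x ahead of the robot, y to its left, z up, the work surface at z = 0. Lengths are in m, angles in rad, forces in N, time in s.
With the tool pointing down it reaches from about 0.3 to 0.875 m from the base axis. Payload 6.4 kg.
Tool frame: the origin (TCP) lies midway between the tips of the shut fingers; the grasp point (between the pads) lies 19 mm behind it (ctrl.tcp_to_grasp is the distance from the TCP to the grasp point, in m); z points along the fingers, y is the direction in which the jaws open and shut (so a half turn about z gives the same grasp; the last joint's range is limited). The gripper opens to 85 mm and grips with 20 to 120 N. Pads are 22 mm wide; open, the fingers measure 114 mm over their backs; the gripper's body (76 mm by 85 mm) begins 54 mm behind the grasp point. The pads swing forward as they close: fully open they stand 13 mm farther back than shut.
Start: joints at [-1.447, 0.181, 1.607, -0, 1.354, -0.206], TCP at [0.186, -0.544, 0.231] pointing down, gripper open.
Joint ranges: [-2.99, 2.99], [-0.89, 2.07], [0.3, 2.58], [-1.14, 4.28], [0, 2.63], [-3.12, 3.12]. Speed limits (rad/s): [2.57, 2.57, 3.01, 3.14, 3.14, 3.14].

## Interface

Orientations are given as a unit quaternion [w, x, y, z].
In Python, from bench import monitor, imaging, order, spotter, ctrl gives the robot as it stands.
- The arm moves only by the shell command python3 -m pendant 'ROWS'. ROWS is JSON, a list that holds one entry, the list of rows, each a list of 5 numbers: the shift along the world's x, y, z in mm, then the turn about the world's z in degrees, then the finger opening in mm, from 0 to 85.4. A call has 1 to 8 rows; each row shifts and turns the commanded pose from where the row before left it; what a row does not reach is not made up. A row lasts 1/8 s, in which the tool goes at most 62.5 mm and 10.7 degrees, less where a joint would pass 70% of its speed; a pose out of reach is approached as far as the arm can. A call with a gripper value outside its range is refused whole. The fingers move at their own pace and stop on an object; the grip force is fixed at half the most. Time passes only in rows, so rows that do not move let the fingers close. It gives the time, the measured TCP pose, the force and the opening at its end, in the units of the state.
- monitor.get_obs(): the state, without advancing time (a new reading comes with each control period).
- imaging.camera(name): name is "scene" or "top"; returns a dict with "img" (480x640x3 uint8, red, green, blue), "vfov" (degrees; the focal length in pixels is half the picture's height over the tangent of half this angle, whatever the lens; pixels are square), "cx", "cy" (the principal point, pixels), "origin" and "orientation" of the camera in the world. Camera axes: x right, y down, z forward; pixel columns grow to the right and rows downward; lengths in m; the calibration is good to about 2 mm. A picture is of the moment at which its call begins. There is no depth.
- order.hand_in(): hands the job in, once; it reports no verdict.
Trained networks look in the newest picture that a camera, given by its name, has taken for a name from the list of things; names that differ only in an ending like _2 or _b are one class to them, and where a whole thing is asked for, a point or a joint stands for the part that bears it (a point fixed in the world has none). Each returns a list of dicts, best first, with "confidence" (0 to 1); they miss things now and then, are a little off and sometimes report something else, mostly with a low value. They report only what shows in the picture. A call takes as long as a camera call.
- spotter.recognise(camera, thing): "at" ([x, y, z] in m, in the coordinates of the camera as it stood for that picture, good to about 4 mm: the middle of the surface that is visible of it).
- spotter.tip_of(camera, thing): "at" ([x, y, z] in m, in the coordinates of the camera as it stood for that picture, good to about 4 mm: a listed point, or the origin of a listed thing).
The state is a dict: "time_s": time; "q": joint angles; "dq": joint speeds; "joint_efforts": joint torques, N m; "eef_pos": TCP position; "eef_rot": TCP orientation; "wrist_force": force on the tool from outside, world axes, zero at the start; "torque": the same for the moment, N m; "opening": opening from 0.0 (shut) to 1.0 (fully open).
Only numpy, scipy, OpenCV 4.12 (cv2) and the standard library are available. Lean on these libraries where they do the work, as an engineer would, in place of code of your own. Each camera call takes 0.05 s, during which the arm holds its last target. There are 200 camera calls.

## Task

Load the four-cup fruit carrier into the syrup filler: lift it by its black centre post and set it down on the white deck roughly 25 degrees askew, leading end swung away from the green guide rail, with its corner beside the steel end grip, on the red-ringed cup's side, up against the brass stop pin, and let go. Square it up by pushing the diagonally opposite corner, the first corner bearing on the pin, until its edge lies flat against both pin and rail. Then take it by the upright end grip and slide it along the rail until the red-ringed cup is centred under the nozzle, and let go; keep the carrier level, never drop it, and leave the bottle, cups, bowl and spoon where they are.

Things in the scene. Friction and masses are not known exactly. Their poses are not given: they have to be found in the camera images.
- filler: Benchtop piston filler, fixed; its place and turn vary. Origin on the counter under its flat white deck; z up. The deck's top is 30 mm above the counter, from x -170 to +125 and y -210 to +270 mm in this frame. Feed direction +y. At its +y end stand the column and hopper (x -30 to 140, y 160 to 330, 510 high). Work lies on the deck with its edge along the plane x = +100: the pin's near side and the rail's face.
- stop_pin: Brass stop pin, 16 mm diameter, 24 mm high, fixed upright on the filler's deck at x = 108, y = -170 mm of the filler's frame. Origin at the centre of its foot, on the deck; axes as the filler's.
- pin_axis (a point): On the stop pin's axis, 10 mm above the deck.
- rail_start (a point): Foot of the near end (towards the pin) of the green guide rail's working face, at x = 100, y = -60, z = 30 mm of the filler. The rail is 12 mm wide, 14 mm high and runs along the filler's +y; work lies on its -x side. Its end is rounded.
- rail_end (a point): Foot of the far end (nozzle's side) of the guide rail's working face, at x = 100, y = 150, z = 30 mm of the filler.
- nozzle (a point): Centre of the nozzle's outlet: a white conical tip pointing down, 118 mm above the counter, at x = 55, y = 100 mm of the filler (12 mm diameter at the outlet, 26 mm higher up). It hangs from a level metering cylinder, radius 30 mm with flanges, centre line 235 mm above the counter, that comes from the column.
- carrier: Fruit-cup carrier, 0.5 to 0.9 kg: blue plate 180 mm along its x, 230 along y, 12 thick, on four feet 3 mm high. Origin at the middle of its footprint, under the feet; z up. Four cups of fruit, wedged in for good, at x +-45, y -45 and +65 mm: 58 across, rims 51 above the origin. Loaded rightly its axes point as the filler's do, +x 230 mm edge against pin and rail, end grip trailing.
- carrier_post (a point): Centre of the black grip on the carrier's steel centre post, for lifting; x = 0, y = 10, z = 85 mm of the carrier, whose axes it shares. The grip is 16 mm thick along the carrier's x (grasp it across this), 44 mm long along y, 34 mm tall.
- end_grip (a point): Middle of the upright steel end grip at the carrier's -y end: a plate 10 mm thick along the carrier's y (grasp it across this), 60 mm wide along x, standing 15 to 73 mm above the carrier's origin; this point at x = 0, y = -108, z = 52 mm. 29 mm is free between it and the nearest cups.
- red_cup (a point): Centre of the mouth of the cup with the red ring round it on the plate (the others have grey rings); x = 45, y = 65, z = 51 mm of the carrier.
- pin_corner (a point): The carrier's corner that goes to the stop pin (at the end grip, on the red-ringed cup's side): where the straight edges would meet (rounded to 12 mm), half-way up the plate; x = 90, y = -115, z = 9 mm of the carrier.
- rail_corner (a point): The carrier's leading corner on the rail side, on the same 230 mm edge; x = 90, y = 115, z = 9 mm of the carrier.
- push_corner (a point): The corner diagonally opposite the pin corner, the one to push, on the side away from the rail; x = -90, y = 115, z = 9 mm of the carrier. A few newtons move the carrier over the deck. Pushed squarely here it would pivot on its own feet: lean it on the pin all the way, else a gap is left there; the corner may creep a few cm along the pin.
- syrup_bottle: Bystander: amber bottle, 68 mm across, 200 mm tall, standing on the counter. Origin under its centre.
- cup_stack: Bystander: upside-down stack of clear cups, 67 mm across, 85 mm tall. Origin under its centre.
- fruit_bowl: Bystander: steel bowl of fruit, 140 mm across, 60 mm high. Origin under its centre.
- spoon: Bystander: steel spoon lying on the counter beyond the filler.

How it is judged:
On the way, in this order (a step that is already met when the one before it is completed fails the run):
1. the carrier stands on the filler's deck, let go and at rest, 14 to 46 degrees askew, with its pin corner within 40 mm of the pin's axis (z of carrier in the frame of filler below 0.034 m and contact force between the fingers and carrier below 0.05 N and linear speed of carrier below 0.01 m/s and angle between the y axis of carrier and the y axis of filler, either way round between 0.25 and 0.8 rad and horizontal distance between pin_corner and pin_axis below 0.04 m), for 0.2 s.
2. part-way round (3 to 14 degrees to go), the fingers push near the opposite corner (grasp point within 80 mm of it) while the carrier bears on the pin (z of carrier in the frame of filler below 0.034 m and contact force between each of the fingers, stop_pin and carrier above 0.1 N and horizontal distance between the grasp point and push_corner below 0.08 m and angle between the y axis of carrier and the y axis of filler, either way round between 0.05 and 0.25 rad).
3. the carrier's edge lies against pin and rail (both its corners within 6 mm of the line, within 2 degrees), the red-ringed cup still at least 50 mm short of the nozzle (z of carrier in the frame of filler below 0.034 m and angle between the y axis of carrier and the y axis of filler, either way round below 0.035 rad and x of each of pin_corner, rail_corner in the frame of filler above 0.094 m and y of red_cup in the frame of filler below 0.05 m), for 0.2 s.
4. held at its end grip (grasp point within 50 mm of it) the carrier slides on the deck along the rail, the red-ringed cup 12 to 40 mm short of the nozzle (z of carrier in the frame of filler below 0.034 m and distance between the grasp point and end_grip below 0.05 m and contact force between the fingers and carrier above 0.5 N and angle between the y axis of carrier and the y axis of filler, either way round below 0.06 rad and x of each of pin_corner, rail_corner in the frame of filler above 0.09 m and y of red_cup in the frame of filler between 0.06 and 0.088 m), for 0.1 s.
At the end, for the whole second after the job is handed in: The carrier stands flat on the deck, let go and at rest, its edge along pin line and rail (both corners within 5 mm of that line, within 2 degrees), and the centre of the red-ringed cup within 6 mm of the nozzle's axis (horizontal distance between red_cup and nozzle below 0.006 m and angle between the y axis of carrier and the y axis of filler, either way round below 0.035 rad and x of each of pin_corner, rail_corner in the frame of filler above 0.095 m and z of carrier in the frame of filler below 0.034 m and contact force between the fingers and carrier below 0.05 N and linear speed of carrier below 0.01 m/s and angle between carrier's own z axis and vertical below 0.03 rad); the robot touches nothing.
It fails at once if the carrier is tipped more than 11 degrees (angle between carrier's own z axis and vertical above 0.2 rad).
It fails at once if the carrier is dropped (falls freely at more than 0.4 m/s) (linear speed of carrier above 0.4 m/s and contact force between carrier and anything else below 0.02 N).
It fails at once if a bystander (bottle, stack of cups, bowl or spoon) is shifted by more than 30 mm (distance of any of syrup_bottle, cup_stack, fruit_bowl, spoon from where it was at the start of the episode above 0.03 m).
It also fails if it takes over 72 s, if anything falls off the work surface, if the arm or the gripper's body presses on something with over 40 N, if the wrist force passes 120 N, or if a joint passes its speed limit or range.

## Working session

There is one attempt and no reset: what is moved stays moved. The work goes in short steps, Python scripts to look and compute and a shell command to move; the robot and the scene stay as the last step left them, time stands still between calls to the robot, and variables do not carry over. Pictures are saved under pics/ and viewed, about 8 in all and at most 12, crops included, and the job is handed in when it is done.

```bash
mkdir -p pics; cat > h.py <<'E'
import numpy as np, cv2
from scipy.spatial.transform import Rotation as R
from bench import monitor, imaging, order, spotter, ctrl
def rot(q): return R.from_quat([q[1],q[2],q[3],q[0]])
def look(names, cams=("scene","top"), save=None, n=1):
    out={}
    for c in cams:
        for k in range(n):
            im=imaging.camera(c)
            for t in names:
                r=spotter.tip_of(c,t)
                if r and r[0]["confidence"]>0.3:
                    p=rot(im["orientation"]).apply(r[0]["at"])+np.array(im["origin"])
                    out.setdefault((t,c),[]).append(np.r_[p*1000,r[0]["confidence"]])
        if save: cv2.imwrite(f"pics/{save}_{c}.png",im["img"][:,:,::-1])
    for k,v in out.items(): print(k,np.round(np.mean(v,0),2),len(v))
    return out
def proj(im,P):
    f=240/np.tan(np.radians(im["vfov"])/2)
    p=rot(im["orientation"]).inv().apply(np.array(P)-im["origin"])
    return p[:2]/p[2]*f+[im["cx"],im["cy"]]
E
python3 - <<'E'
from h import *
look("filler stop_pin pin_axis rail_start rail_end nozzle carrier carrier_post end_grip red_cup pin_corner rail_corner push_corner syrup_bottle cup_stack fruit_bowl spoon".split(),save="a",n=3)
o=monitor.get_obs(); print(o["time_s"],o["eef_pos"],o["eef_rot"],ctrl.tcp_to_grasp)
for c in("scene","top"):
    i=imaging.camera(c); print(c,i["origin"],rot(i["orientation"]).apply([0,0,1]),i["vfov"])
E
```

```text
('filler', 'scene') [560.25 128.27   1.45   0.81] 3
('stop_pin', 'scene') [ 6.8238e+02 -3.1150e+01  2.9720e+01  5.4000e-01] 3
('pin_axis', 'scene') [ 6.8206e+02 -2.6760e+01  4.0070e+01  6.5000e-01] 3
('rail_start', 'scene') [663.4   79.36  31.07   0.89] 3
('rail_end', 'scene') [649.67 290.71  31.79   0.81] 3
('nozzle', 'scene') [606.37 231.09 120.81   0.74] 3
('carrier', 'scene') [ 506.35 -369.37    4.82    0.79] 3
('carrier_post', 'scene') [ 508.19 -360.96   83.8     0.81] 3
('end_grip', 'scene') [ 497.99 -477.71   51.73    0.91] 3
('red_cup', 'scene') [ 564.15 -309.76   51.61    0.75] 3
('pin_corner', 'scene') [ 584.42 -493.49    9.04    0.71] 3
('rail_corner', 'scene') [ 609.36 -101.63   50.24    0.74] 3
('push_corner', 'scene') [ 433.94 -242.      9.47    0.79] 3
('syrup_bottle', 'scene') [436.96 537.57  -1.04   0.73] 3
('cup_stack', 'scene') [2.9628e+02 4.1972e+02 9.0000e-02 8.3000e-01] 3
('fruit_bowl', 'scene') [ 753.8  -239.06    1.17    0.84] 3
('spoon', 'scene') [675.78 205.1    2.43   0.7 ] 3
('filler', 'top') [560.52 125.31   0.79   0.77] 3
('stop_pin', 'top') [ 6.4199e+02
[... 513 characters left out ...]
') [ 586.48 -497.24    8.47    0.63] 3
('rail_corner', 'top') [ 612.52 -266.15   12.46    0.72] 3
('push_corner', 'top') [ 431.32 -247.19   11.37    0.77] 3
('syrup_bottle', 'top') [506.19 452.73   9.6    0.57] 3
('cup_stack', 'top') [296.66 418.12   2.68   0.89] 3
('fruit_bowl', 'top') [ 672.09 -283.3     1.66    0.76] 3
('spoon', 'top') [7.9349e+02 3.6150e+01 5.5000e-01 5.7000e-01] 3
5.4 [ 0.18621016 -0.54401547  0.23130118] [-8.64936829e-06  9.86436728e-01  1.64141952e-01 -1.52232844e-05] 0.0187
scene [ 1.09811245 -0.88327255  0.89449055] [-0.42353705  0.69035608 -0.58653631] 50.611864740960634
top [0.28427668 0.04039108 1.66296219] [ 0.16790121 -0.0064915  -0.98578245] 43.406098011571466
```

View pics/a_scene.png

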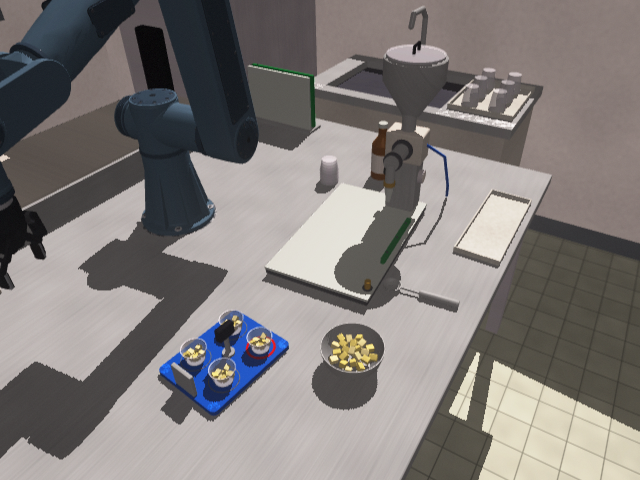

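View pics/a_top.png

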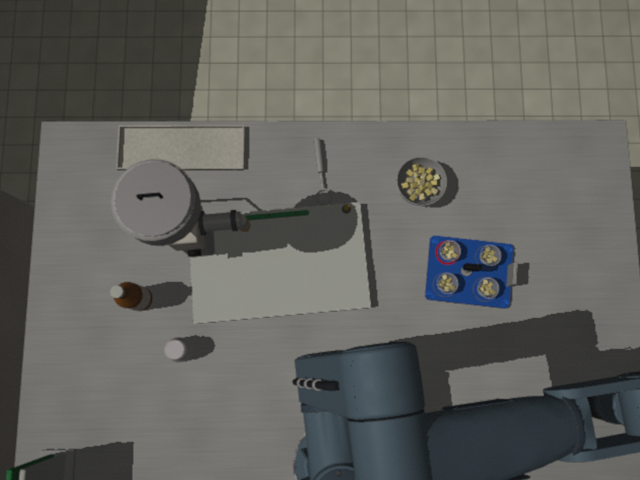

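```bash
cat >> h.py <<'E'
from scipy.optimize import least_squares
C=dict(carrier=(0,0,0),carrier_post=(0,10,85),end_grip=(0,-108,52),red_cup=(45,65,51),pin_corner=(90,-115,9),rail_corner=(90,115,9),push_corner=(-90,115,9))
F=dict(filler=(0,0,0),pin_axis=(108,-170,40),rail_start=(100,-60,30),rail_end=(100,150,30),nozzle=(55,100,118))
def fit(out,M,x0,min_c=.5):
    a=[(M[t],p[:2]) for (t,c),v in out.items() if t in M for p in v if p[3]>min_c]
    m=np.array([i[0] for i in a],float)[:,:2]; w=np.array([i[1] for i in a])
    f=lambda x:(R.from_euler('z',x[2]).as_matrix()[:2,:2]@m.T).T+x[:2]-w
    s=least_squares(lambda x:f(x).ravel(),x0,loss='soft_l1',f_scale=4,x_scale=[1,1,.01])
    return s.x,np.abs(f(s.x)).round(1)
def tow(x,p): c,s=np.cos(x[2]),np.sin(x[2]); return np.array([x[0]+c*p[0]-s*p[1],x[1]+s*p[0]+c*p[1]])
E
python3 - <<'E'
from h import *
F_=[("filler",560.25,128.27),("filler",560.5,125.3),("pin_axis",682.06,-26.8),("pin_axis",682.2,-33.1),("rail_start",663.4,79.4),("rail_start",667.3,75.1),("rail_end",649.7,290.7),("rail_end",649,284.3),("nozzle",606.4,231.1),("nozzle",606.6,232.3)]
C_=[("carrier",506.35,-369.4),("carrier",508.9,-370.4),("carrier_post",508.2,-361),("carrier_post",509.1,-360.1),("end_grip",498,-477.7),("end_grip",498.8,-477),("red_cup",564.15,-309.8),("red_cup",564.3,-310),("pin_corner",584.4,-493.5),("pin_corner",586.5,-497.2),("rail_corner",612.5,-266.2),("push_corner",433.9,-242),("push_corner",431.3,-247.2)]
for M,L in((F,F_),(C,C_)):
    x,r=fit({(t,i):[np.array([a,b,0,1])] for i,(t,a,b) in enumerate(L)},M,[500,0,0]); print(x,np.degrees(x[2]));print(r.tolist())
q=monitor.get_obs(); print(R.from_matrix(rot(q["eef_rot"]).as_matrix()).as_matrix().round(3), q["wrist_force"])
E
```

```text
[5.60706233e+02 1.28345283e+02 8.30528343e-02] 4.758576884305399
[[0.5, 0.1], [0.2, 3.0], [0.4, 5.3], [0.2, 1.0], [1.9, 2.6], [2.0, 1.7], [1.8, 4.6], [1.1, 1.8], [0.8, 1.5], [0.6, 0.3]]
[ 5.09392422e+02 -3.69979650e+02 -1.15171395e-01] -6.598834830372886
[[3.0, 0.6], [0.5, 0.4], [2.3, 1.0], [1.4, 0.1], [1.0, 0.4], [1.8, 0.3], [2.6, 0.8], [2.7, 0.6], [1.2, 1.1], [0.9, 2.6], [0.5, 0.1], [0.7, 3.4], [1.9, 1.8]]
[[ 0.946  0.324  0.   ]
 [ 0.324 -0.946 -0.   ]
 [ 0.     0.    -1.   ]] [ 0.17961657 -0.50638608  1.3457191 ]
```

Both views agree: the carrier is on the counter at (509,-370), yaw -6.6° (scene px 225,360; top px 470,272). The filler is at (561,128), yaw 4.8°, with the pin at top px (346,209). The bowl is near (755,-239). I'm moving above the post.

```bash
python3 -m pendant '[[[40,23,0,8,85],[40,23,0,8,85],[41,23,0,8,85],[41,23,0,8,85],[41,23,0,8,85],[41,23,0,8,85],[40,23,-20,8,85],[40,23,-40,8.5,85]]]'
python3 - <<'E'
from h import *
o=look(["carrier_post","end_grip","pin_corner","push_corner"])
print(fit(o,C,[509,-370,-.115]))
e=monitor.get_obs();print(e["time_s"],e["eef_pos"],np.degrees(rot(e["eef_rot"]).as_matrix()[:2,1]),e["opening"])
f=np.array([560.7,128.3,.08305]); t=f[2]+np.radians(25)
a=tow(f,(84,-172)); off=tow((0,0,t),(78,-103)); c=a-off
x=np.r_[c,t]; print("target carrier",x,"post",tow(x,(0,10)),"push",tow(x,(-90,115)), "pincorner",tow(x,(90,-115)),"pin",tow(f,(108,-170)))
E
```

```text
time_s: 6.5
eef_pos: [0.5128, -0.3604, 0.173]
eef_rot: [0.003, 0.745, 0.667, 0.0]
wrist_force: [1.3, -0.9, 0.5]
opening: 0.998
('carrier_post', 'scene') [ 509.96 -359.3    84.53    0.74] 1
('end_grip', 'scene') [ 497.36 -478.8    52.55    0.71] 1
('pin_corner', 'scene') [ 5.8427e+02 -4.9581e+02  5.9100e+00  5.7000e-01] 1
('push_corner', 'scene') [ 434.47 -244.4    10.88    0.84] 1
('carrier_post', 'top') [ 509.38 -364.02   85.45    0.92] 1
('end_grip', 'top') [ 496.11 -479.35   55.14    0.73] 1
('pin_corner', 'top') [ 4.9981e+02 -4.7677e+02  5.4340e+01  4.1000e-01] 1
('push_corner', 'top') [ 431.57 -250.74    8.46    0.57] 1
(array([ 5.08819377e+02, -3.71704695e+02, -1.15506440e-01]), array([[0. , 2.5],
       [1. , 0.2],
       [0.7, 0.5],
       [1.8, 2.7],
       [0.6, 2.3],
       [0.3, 0.4],
       [1.1, 3.6]]))
7.0 [ 0.50993256 -0.36134184  0.17268363] [56.90282087 -6.69822129] 0.9943103072116523
target carrier [5.39841410e+02 1.45631491e+01 5.19382313e-01] post [534.8779697   23.24440838] push [404.63051569  69.72667086] pincorner [675.05230375 -40.60037271] pin [682.43003536 -32.15497341]
```

```bash
python3 -m pendant '[[[0,0,-50,0,85],[0,0,-40,0,85],[0,0,-17,0,85],[0,0,0,0,0],[0,0,0,0,0],[0,0,0,0,0],[0,0,0,0,0],[0,0,0,0,0]]]'; python3 -m pendant '[[[0,0,5,0,0],[0,0,15,0,0],[0,0,20,0,0],[0,0,25,0,0],[0,0,25,0,0],[0,0,0,0,0]]]'
```

```text
time_s: 8.0
eef_pos: [0.5108, -0.3607, 0.0658]
eef_rot: [0.001, 0.747, 0.665, -0.0]
wrist_force: [-1.3, 0.9, 6.9]
opening: 0.176
time_s: 8.75
eef_pos: [0.5118, -0.3616, 0.1581]
eef_rot: [0.003, 0.747, 0.665, 0.0]
wrist_force: [0.8, -0.4, -5.4]
opening: 0.179
```

```bash
python3 -m pendant '[[[0,10,0,1,0],[1,20,0,2,0],[2,35,0,4,0],[2,45,0,5,0],[2,50,0,5,0],[2,50,0,5,0],[2,50,0,5,0],[1,45,0,4,0]]]'; python3 -m pendant '[[[1,40,0,3,0],[0,25,0,2,0],[0,14,0,0.4,0],[0,0,0,0,0],[0,0,0,0,0]]]'
python3 - <<'E'
from h import *
o=look(list(C)+list(F),save="b")
print(fit(o,C,[530,14,.52])); print(fit(o,F,[560,128,.08]))
e=monitor.get_obs();print(e["time_s"],e["eef_pos"],e["wrist_force"])
E
```

```text
time_s: 9.75
eef_pos: [0.5208, -0.0516, 0.1533]
eef_rot: [-0.001, 0.54, 0.842, 0.0]
wrist_force: [0.5, 0.1, -6.1]
opening: 0.181
time_s: 10.38
eef_pos: [0.5231, 0.0233, 0.1541]
eef_rot: [-0.0, 0.502, 0.865, -0.0]
wrist_force: [0.2, -0.5, -6.7]
opening: 0.183
('carrier', 'scene') [524.9   14.61  95.28   0.76] 1
('carrier_post', 'scene') [520.36  22.18 175.32   0.72] 1
('end_grip', 'scene') [581.62 -79.58 140.72   0.97] 1
('red_cup', 'scene') [532.79  94.19 140.46   0.59] 1
('pin_corner', 'scene') [661.93 -39.08  94.26   0.77] 1
('rail_corner', 'scene') [542.7  158.13 102.68   0.9 ] 1
('push_corner', 'scene') [391.44  72.66  96.99   0.87] 1
('filler', 'scene') [562.3  126.95  -1.54   0.7 ] 1
('pin_axis', 'scene') [681.02 -24.66  39.65   0.88] 1
('rail_start', 'scene') [665.46  77.44  27.84   0.88] 1
('rail_end', 'scene') [652.5  290.35  32.23   0.87] 1
('nozzle', 'scene') [606.12 233.89 120.99   0.89] 1
('carrier', 'top') [527.3   17.81  85.18   0.63] 1
('carrier_post', 'top') [522.62  25.47 177.15   0.74] 1
('end_grip', 'top') [581.48 -78.58 144.04   0.67] 1
('red_cup', 'top') [538.21
[... 532 characters left out ...]
    [2.000e+00, 1.700e+00],
       [1.500e+00, 6.000e-01],
       [1.900e+00, 3.000e-01],
       [1.000e-01, 2.000e+00],
       [6.700e+00, 1.400e+00],
       [1.100e+00, 1.300e+00],
       [0.000e+00, 2.600e+00],
       [2.000e-01, 1.600e+00],
       [1.300e+00, 4.000e-01],
       [3.500e+00, 1.900e+00],
       [6.000e-01, 1.200e+00],
       [2.036e+02, 3.975e+02]]))
(array([5.60890509e+02, 1.28767629e+02, 8.05197678e-02]), array([[1.4, 1.8],
       [1.2, 7.3],
       [0.1, 0.4],
       [4. , 4. ],
       [1.5, 1. ],
       [1.4, 3.9],
       [0.2, 4.1],
       [0.9, 0.1],
       [0.3, 1.2],
       [1.8, 0.8]]))
11.675 [0.52322729 0.02398747 0.1542869 ] [-0.83777152  1.18978934 -6.48103611]
```

View pics/b_scene.png

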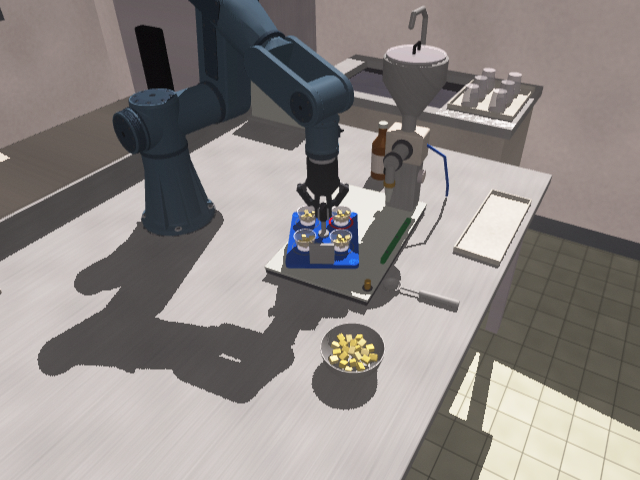

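```bash
python3 -m pendant '[[[6,0,0,0,0],[5,0,-10,0,0],[0,0,-20,0,0],[0,0,-15,0,0],[0,0,-8,0,0],[0,0,-4,0,0],[0,0,0,0,0],[0,0,0,0,0]]]'; python3 -m pendant '[[[0,0,-1,0,0],[0,0,0,0,0]]]'
```

```text
time_s: 12.68
eef_pos: [0.5348, 0.0239, 0.0979]
eef_rot: [0.001, 0.502, 0.865, 0.0]
wrist_force: [-0.3, -0.3, -6.4]
opening: 0.175
time_s: 12.92
eef_pos: [0.5343, 0.024, 0.0965]
eef_rot: [0.0, 0.502, 0.865, 0.0]
wrist_force: [0.2, 0.3, -7.1]
opening: 0.178
```

```bash
python3 -m pendant '[[[0,0,-1,0,0],[0,0,0,0,0],[0,0,0,0,0]]]'
```

```text
time_s: 13.3
eef_pos: [0.5344, 0.024, 0.0958]
eef_rot: [0.0, 0.501, 0.865, 0.0]
wrist_force: [-3.6, 1.4, 1.6]
opening: 0.178
```

```bash
python3 -m pendant '[[[0,0,0,0,40],[0,0,0,0,60],[0,0,0,0,60],[0,0,0,0,60],[0,0,30,0,60],[0,0,50,0,60],[0,0,20,0,60],[-40,0,0,5,50]]]'
python3 - <<'E'
from h import *
o=look(["carrier","end_grip","pin_corner","rail_corner","push_corner","pin_axis"],save="c")
x,r=fit(o,C,[538,15,.52]);print(x,r.tolist())
f=np.array([560.8,128.5,.082])
fi=lambda p:R.from_euler('z',-f[2]).as_matrix()[:2,:2]@(p-f[:2])
print("pincorner",fi(tow(x,(90,-115))),"push",fi(tow(x,(-90,115))),tow(x,(-90,115)),"skew",np.degrees(x[2]-f[2]))
e=monitor.get_obs();print(e["time_s"],e["eef_pos"],e["wrist_force"])
i=imaging.camera("top"); u=proj(i,[.6,0,.04]).astype(int)
cv2.imwrite("pics/c2.png",cv2.resize(i["img"][u[1]-75:u[1]+75,u[0]-100:u[0]+100,::-1],(800,600),interpolation=cv2.INTER_CUBIC)); print(u)
E
```

```text
time_s: 14.3
eef_pos: [0.4969, 0.0233, 0.198]
eef_rot: [0.003, 0.462, 0.887, 0.001]
wrist_force: [-0.8, -0.8, -0.5]
opening: 0.579
('carrier', 'scene') [539.2   13.05  32.48   0.82] 1
('end_grip', 'scene') [594.45 -77.46  82.98   0.95] 1
('pin_corner', 'scene') [672.28 -38.8   40.22   0.79] 1
('rail_corner', 'scene') [557.96 159.29  44.09   0.71] 1
('push_corner', 'scene') [406.22  73.29  38.81   0.9 ] 1
('pin_axis', 'scene') [682.47 -26.85  40.44   0.78] 1
('end_grip', 'top') [592.95 -81.58  83.22   0.87] 1
('pin_corner', 'top') [ 6.7455e+02 -4.2490e+01  3.8430e+01  6.7000e-01] 1
('rail_corner', 'top') [558.67 158.61  39.48   0.65] 1
('push_corner', 'top') [403.32  67.37  39.8    0.8 ] 1
('pin_axis', 'top') [683.71 -31.9   42.66   0.75] 1
[5.38937458e+02 1.42437164e+01 5.22997482e-01] [[0.3, 1.2], [1.6, 1.9], [2.1, 1.6], [1.5, 0.5], [2.7, 4.4], [0.1, 2.3], [0.2, 2.1], [0.8, 0.2], [0.2, 1.5]]
pincorner [  99.32856888 -177.66342349] push [-161.62377057  -46.49987468] [403.52802221  68.91806851] skew 25.267294505742967
15.0 [0.49433974 0.02396906 0.19511135] [-0.35449341  0.32219772 -0.39072612]
[334 236]
```

View pics/c2.png

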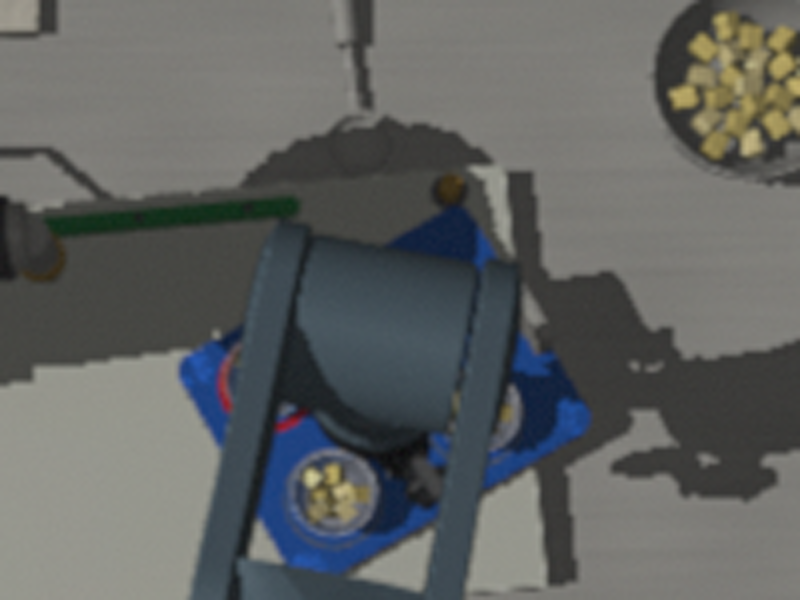

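```bash
python3 -m pendant '[[[-30,15,0,10,60],[-30,15,0,10,60],[-22,12,0,10,60],[0,0,-40,10,60],[0,0,-50,0,60],[0,0,-40,0,60],[0,0,-10,0,60],[0,0,0,0,60]]]'
python3 - <<'E'
from h import *
i=imaging.camera("scene"); u=proj(i,[.42,.065,.04]).astype(int); print(u)
cv2.imwrite("pics/d.png",cv2.resize(i["img"][u[1]-60:u[1]+60,u[0]-70:u[0]+90,::-1],(800,600),interpolation=cv2.INTER_CUBIC))
e=monitor.get_obs();print(e["time_s"],e["eef_pos"],e["wrist_force"],e["opening"])
E
```

```text
time_s: 16.05
eef_pos: [0.4124, 0.066, 0.0555]
eef_rot: [-0.0, 0.132, 0.991, -0.0]
wrist_force: [0.3, -0.1, 1.1]
opening: 0.702
[300 233]
16.1 [0.41324772 0.06586316 0.05633241] [-0.42721292 -0.05866594 -0.03564908] 0.7033453656331043
```

View pics/d.png

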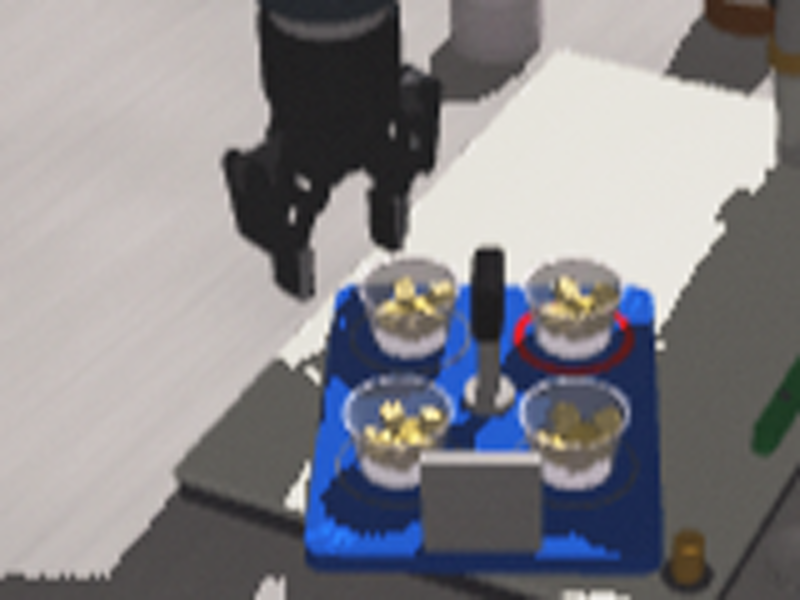

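```bash
python3 -m pendant '[[[0,0,-15,0,60],[0,0,-9,0,60],[0,0,0,0,60],[4,-1,0,0,60],[4,-1,0,0,60],[2,-0.5,0,0,60],[0,0,0,0,60]]]'
```

```text
time_s: 16.98
eef_pos: [0.4219, 0.0637, 0.0312]
eef_rot: [-0.0, 0.132, 0.991, 0.0]
wrist_force: [-3.9, 2.3, 1.1]
opening: 0.705
```

```bash
python3 -m pendant '[[[2,0,0,0,60],[2,0,0,0,60],[1,0,0,0,60],[0,0,0,0,60]]]'; python3 - <<'E'
from h import *
o=look(["carrier","end_grip","pin_corner","rail_corner","push_corner"],n=2)
x,r=fit(o,C,[538,15,.52]);print(x,r.tolist())
f=np.array([560.8,128.5,.082])
fi=lambda p:R.from_euler('z',-f[2]).as_matrix()[:2,:2]@(p-f[:2])
print("pincorner",fi(tow(x,(90,-115))),"push",fi(tow(x,(-90,115))),tow(x,(-90,115)),"skew",np.degrees(x[2]-f[2]))
e=monitor.get_obs();print(e["time_s"],e["eef_pos"],e["wrist_force"])
p=e["eef_pos"][:2]*1000; d=R.from_euler('z',-x[2]).as_matrix()[:2,:2]@(p-x[:2]); print("tool in carrier",d)
# planned path: y of pin corner creeps to -203
for th in np.radians([25,20,15,10,5,2,0,-1]):
    cr=-178-25*(1-th/.436); arc=88  # arc centre x so that arc touches pin at same side
    off=R.from_euler('z',th).as_matrix()[:2,:2]@np.array([78,-103.])
    c=np.array([arc if th>.05 else 88,cr+12])-off
    w=tow(f,c); X=np.r_[w,th+f[2]]; print(np.degrees(th).round(),tow(X,d).round(1))
E
```

```text
time_s: 17.48
eef_pos: [0.4274, 0.0634, 0.0313]
eef_rot: [0.0, 0.132, 0.991, -0.0]
wrist_force: [-2.1, 1.5, 0.0]
opening: 0.699
('carrier', 'scene') [541.71  14.61  33.1    0.74] 2
('end_grip', 'scene') [596.62 -82.13  82.99   0.62] 2
('pin_corner', 'scene') [677.94 -41.6   39.66   0.7 ] 2
('rail_corner', 'scene') [565.59 156.37  45.81   0.72] 2
('push_corner', 'scene') [409.79  70.21  40.19   0.72] 2
('carrier', 'top') [544.57  13.77  31.39   0.76] 2
('end_grip', 'top') [599.18 -83.36  83.84   0.62] 2
('pin_corner', 'top') [682.55 -48.61  40.49   0.7 ] 2
('rail_corner', 'top') [566.92 158.14  42.26   0.75] 2
('push_corner', 'top') [2.9654e+02 4.2011e+02 1.6400e+00 3.2000e-01] 1
[5.44381348e+02 1.27843802e+01 5.08602729e-01] [[3.3, 2.3], [2.1, 1.4], [0.3, 1.4], [0.3, 0.2], [1.6, 3.3], [0.5, 1.1], [0.7, 1.3], [3.5, 0.1], [1.6, 0.2], [1.6, 1.4], [0.5, 3.3], [0.1, 1.4], [1.4, 1.2], [3.0, 2.5], [5.1, 4.5], [2.0, 5.1], [1.5, 1.9], [1.3, 0.3]]
pincorner [ 103.67711748 -181.43506806] push [-155.36018489  -46.52889334] [409.77293838  69.40218598] skew 24.44253589834332
18.675 [0.427323   0.06347903 0.03132634] [-1.32523078  0.84295022 -0.96678906]
tool in carrier [-77.555654  101.2804312]
25.0 [425.8  70.7]
20.0 [435.8  85.9]
15.0 [447.6 100.2]
10.0 [461.  113.5]
5.0 [476.  125.5]
2.0 [485.7 132.1]
0.0 [492.4 136.2]
-1.0 [495.8 138.2]
```

```bash
python3 -m pendant '[[[5,8,0,-2.3,60],[5,8,0,-2.3,60],[5.5,7.5,0,-2.4,60],[5.5,7.5,0,-2.4,60],[0,0,0,0,60]]]'; cat >> h.py <<'E'
f=np.array([560.8,128.5,.082])
fi=lambda p:R.from_euler('z',-f[2]).as_matrix()[:2,:2]@(p-f[:2])
def chk(x0,n=1,names=("carrier","end_grip","pin_corner","rail_corner","push_corner","red_cup"),cams=("scene","top")):
    import io,contextlib
    with contextlib.redirect_stdout(io.StringIO()): o=look(names,n=n,cams=cams)
    x,r=fit(o,C,x0);print(x,"res",np.median(r),len(r),"z",[round(v[0][2]) for (t,c),v in o.items() if "corner" in t])
    print("pincorner",fi(tow(x,(90,-115))),"railcorner",fi(tow(x,(90,115))),"red",fi(tow(x,(45,65))),"skew",np.degrees(x[2]-f[2]))
    e=monitor.get_obs();print(e["time_s"],e["eef_pos"],e["wrist_force"])
    p=e["eef_pos"][:2]*1000; print("tool in carrier",R.from_euler('z',-x[2]).as_matrix()[:2,:2]@(p-x[:2]))
    return x
E
python3 -c "
from h import *
chk([545,14,.35])"
```

```text
time_s: 19.3
eef_pos: [0.4487, 0.0948, 0.0314]
eef_rot: [0.0, 0.213, 0.977, 0.0]
wrist_force: [0.6, 1.2, 1.3]
opening: 0.704
[5.56392311e+02 2.72419214e+01 3.58016483e-01] res 2.1 12 z [40, 45, 40, 37, 44, 40]
pincorner [ 105.2470267  -186.67665429] railcorner [42.56625708 34.61754157] red [ 12.89582085 -25.75352115] skew 15.814579548351212
20.0 [0.44842566 0.09445155 0.03140137] [0.51634727 1.62348328 0.01358211]
tool in carrier [-77.56948223 100.78148318]
```

```bash
python3 -m pendant '[[[7,6.5,0,-2.5,60],[7.2,6,0,-2.5,60],[7.5,6,0,-2.5,60],[0,0,0,0,60]]]'; python3 -c "
from h import *
chk([560,35,.2])"
```

```text
time_s: 20.5
eef_pos: [0.4682, 0.1132, 0.0307]
eef_rot: [-0.002, 0.277, 0.961, -0.001]
wrist_force: [-3.8, 2.0, 2.9]
opening: 0.705
[5.66097360e+02 3.15689477e+01 2.45937681e-01] res 0.95 10 z [40, 43, 41, 38, 43]
pincorner [ 104.90192444 -195.80897131] railcorner [67.36492453 31.10725473] red [ 31.12848898 -25.56655526] skew 9.392937216990962
21.2 [0.4682956  0.11310888 0.03074789] [-4.00582702  3.22244484  1.57919241]
tool in carrier [-75.00666043 102.89774386]
```

```bash
python3 -m pendant '[[[5,4,0,-1.9,60],[5,4,0,-1.9,60],[5,4,0,-1.9,60],[0,0,0,0,60]]]'; python3 -c "
from h import *
chk([560,35,.15])"
```

```text
time_s: 21.7
eef_pos: [0.4842, 0.125, 0.0308]
eef_rot: [-0.001, 0.324, 0.946, -0.0]
wrist_force: [-1.4, 1.1, 0.5]
opening: 0.705
[5.74067519e+02 3.48574809e+01 1.52414795e-01] res 1.0 11 z [36, 40, 39, 41, 46]
pincorner [ 103.42083697 -202.79750999] railcorner [87.23881421 26.63252758] red [ 45.86815963 -26.40961547] skew 4.034470581721866
22.4 [0.48474903 0.12499692 0.03115063] [-3.20138886  1.48891088 -3.62792063]
tool in carrier [-74.59759346 102.65529743]
```

```bash
python3 -m pendant '[[[4,2.5,0,-1,60],[4,2.5,0,-1,60],[4,2.5,0,-1,60],[3,1.5,0,-1,60],[2,0,0,0,60],[1,0,0,0,60],[0,0,0,0,60]]]'; python3 -c "
from h import *
chk([575,35,.08],n=2)
i=imaging.camera('top'); u=proj(i,[.6,.08,.04]).astype(int)
cv2.imwrite('pics/e.png',cv2.resize(i['img'][u[1]-75:u[1]+75,u[0]-100:u[0]+100,::-1],(800,600),interpolation=cv2.INTER_CUBIC))"
```

```text
time_s: 23.28
eef_pos: [0.4963, 0.132, 0.03]
eef_rot: [-0.007, 0.357, 0.934, -0.005]
wrist_force: [-25.1, -10.4, 17.1]
opening: 0.705
[5.79860806e+02 3.54798697e+01 8.57400565e-02] res 1.35 22 z [41, 44, 41, 39, 39]
pincorner [ 101.80713017 -208.93139835] railcorner [100.94691917  21.06699302] red [ 56.13423629 -29.10095943] skew 0.21428945516962222
24.675 [0.49624753 0.13197327 0.03003164] [-26.38963586  -9.86030336  15.85299457]
tool in carrier [-75.04290994 103.29916994]
```

View pics/e.png

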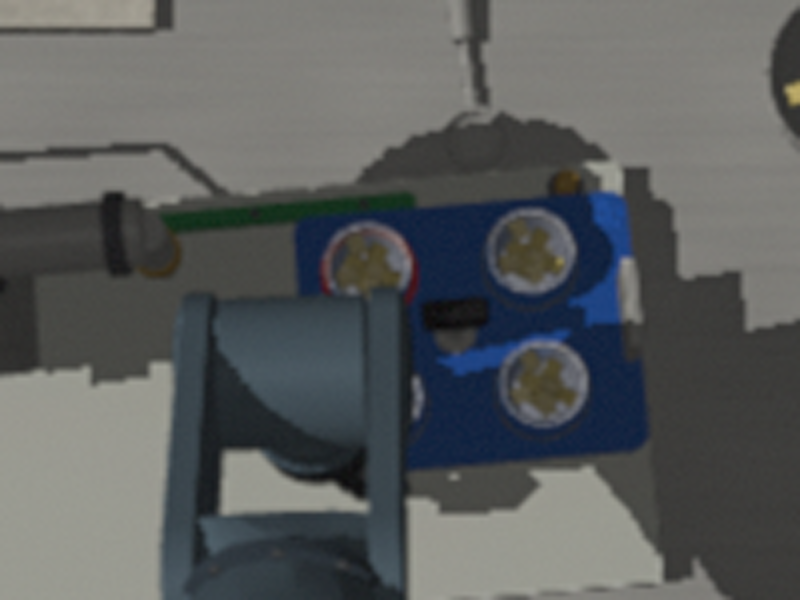

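```bash
python3 -m pendant '[[[-3,2,0,0,60],[-6,5,0,0,60],[-8,7,0,0,60],[0,0,20,0,60],[0,0,50,0,50],[0,0,50,0,40],[0,0,30,6,26],[20,-40,0,10,26]]]';python3 -m pendant '[[[22,-45,0,10,26],[22,-45,0,10,26],[22,-45,0,10,26],[20,-43,0,0,26],[0,0,0,0,26]]]'; python3 -c "
from h import *
x=chk([580,35,.086],n=2)
e=monitor.get_obs(); print('grip',tow(x,(0,-108)),e['opening'],np.degrees(np.arctan2(*rot(e['eef_rot']).as_matrix()[[1,0],1])))"
```

```text
time_s: 25.72
eef_pos: [0.5088, 0.1098, 0.1859]
eef_rot: [0.005, 0.219, 0.976, 0.001]
wrist_force: [1.1, 0.6, 0.2]
opening: 0.302
time_s: 26.35
eef_pos: [0.5942, -0.0733, 0.1823]
eef_rot: [0.002, -0.035, 0.999, -0.001]
wrist_force: [0.2, 0.2, -0.3]
opening: 0.308
[5.76644664e+02 3.73614736e+01 6.94105696e-02] res 1.3 20 z [39, 47, 40, 41, 38]
pincorner [  96.87155912 -208.25400277] railcorner [99.76705163 21.72777068] red [ 54.1411628  -27.70175762] skew -0.7213212311888939
27.75 [ 0.59193346 -0.070036    0.18127711] [ 0.46492055 -0.87462988  0.21186207]
tool in carrier [   7.80344921 -108.19921828]
grip [584.13498787 -70.37846816] 0.3041433776534267 94.19395320101728
```

```bash
python3 -m pendant '[[[-5,-1,-20,0,26],[0,0,-40,0,26],[0,0,-20,0,26],[0,0,0,0,26]]]'; python3 - <<'E'
from h import *
i=imaging.camera("scene"); u=proj(i,[.59,-.07,.08]).astype(int); print(u)
cv2.imwrite("pics/g.png",cv2.resize(i["img"][u[1]-60:u[1]+60,u[0]-80:u[0]+80,::-1],(800,600),interpolation=cv2.INTER_CUBIC))
E
```

```text
time_s: 28.25
eef_pos: [0.5858, -0.0706, 0.0997]
eef_rot: [-0.002, -0.037, 0.999, 0.001]
wrist_force: [-0.8, -0.7, 0.8]
opening: 0.301
[326 269]
```

View pics/g.png

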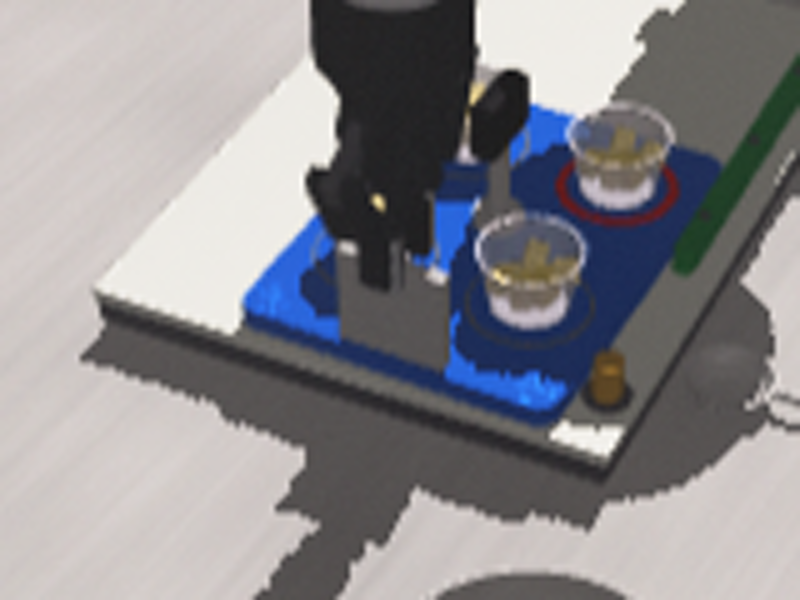

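```bash
python3 -m pendant '[[[0,0,-15,0,26],[0,0,-12,0,26],[0,0,0,0,26],[0,0,0,0,0],[0,0,0,0,0],[0,0,0,0,0],[0,0,0,0,0]]]'; python3 -c "
from h import *
x=chk([578,36,.08],n=2)"
```

```text
time_s: 29.18
eef_pos: [0.5872, -0.071, 0.0744]
eef_rot: [0.0, -0.037, 0.999, -0.0]
wrist_force: [2.5, 0.3, -2.7]
opening: 0.101
[5.75781661e+02 3.52338174e+01 7.69226666e-02] res 1.7 21 z [39, 1, 44, 43, 42, 118]
pincorner [  96.70701061 -209.63539301] railcorner [97.87479229 20.36164237] red [ 52.62150674 -29.40923412] skew -0.29090977729187395
30.575 [ 0.58709383 -0.07104795  0.074409  ] [2.77437943 0.80423669 0.0303349 ]
tool in carrier [   3.11129965 -106.83678948]
```

```bash
python3 -m pendant '[[[2,0,0,0,0],[1,0,0,0,0],[0,0,0,0,0],[-0.6,8,0,0,0],[-1,12,0,0,0],[-1.2,15,0,0,0],[-1.2,15,0,0,0],[0,0,0,0,0]]]'; python3 -c "
from h import *
x=chk([573,85,.08])"
```

```text
time_s: 31.58
eef_pos: [0.5856, -0.0188, 0.0744]
eef_rot: [-0.0, -0.037, 0.999, 0.001]
wrist_force: [-1.8, 5.1, 4.1]
opening: 0.106
[5.73310844e+02 8.73117425e+01 8.77912217e-02] res 1.45 10 z [41, 43, 42, 42]
pincorner [  99.75963011 -156.55146457] railcorner [98.42765656 73.44467854] red [53.71797064 23.18491347] skew 0.33181256182835395
32.275 [ 0.58562547 -0.01916106  0.07438981] [-2.54556659  7.11371676  5.36357334]
tool in carrier [   2.93182756 -107.14248558]
```

```bash
python3 -m pendant '[[[-0.6,9,0,0,0],[-1,13,0,0,0],[-1,13,0,0,0],[-0.8,10,0,0,0],[-0.4,6,0,0,0],[0,0,0,0,0]]]'; python3 -c "
from h import *
x=chk([569,138,.08],n=2)
print(x); look(['nozzle','red_cup','rail_start','rail_end'],n=3)"
```

```text
time_s: 33.02
eef_pos: [0.582, 0.03, 0.0744]
eef_rot: [-0.0, -0.037, 0.999, -0.0]
wrist_force: [-1.5, -2.2, 5.0]
opening: 0.105
[5.69440874e+02 1.37152060e+02 7.63526234e-02] res 1.05 19 z [40, 42, 44, 41, 40]
pincorner [  98.66963342 -107.5911974 ] railcorner [ 99.96852313 122.40513493] red [54.68687339 72.66006284] skew -0.3235708454132781
34.425 [0.58200807 0.03002301 0.07438916] [-2.15948833 -0.75748744  5.92992074]
tool in carrier [   4.35894636 -107.77554066]
[5.69440874e+02 1.37152060e+02 7.63526234e-02]
('nozzle', 'scene') [605.6  228.98 122.13   0.84] 3
('red_cup', 'scene') [6.7238e+02 1.4993e+02 5.5770e+01 6.5000e-01] 3
('rail_start', 'scene') [631.89 100.91  58.28   0.74] 3
('rail_end', 'scene') [648.19 289.61  31.57   0.82] 3
('nozzle', 'top') [604.96 232.51 124.11   0.78] 3
('red_cup', 'top') [611.19 205.6   80.68   0.95] 3
('rail_end', 'top') [6.8527e+02 1.1007e+02 2.0920e+01 6.5000e-01] 3
```

```bash
python3 -m pendant '[[[-0.6,8,0,0,0],[-0.8,10,0,0,0],[-0.5,7,0,0,0],[-0.1,2,0,0,0],[0,0,0,0,0],[0,0,0,0,0]]]'; python3 -c "
from h import *
x=chk([567,164,.08],n=3)
look(['nozzle','red_cup','filler'],n=3,cams=('scene',))
look(['nozzle','red_cup','filler'],n=3,cams=('top',))
i=imaging.camera('scene'); u=proj(i,[.607,.23,.1]).astype(int); print(u)
cv2.imwrite('pics/k.png',cv2.resize(i['img'][u[1]-40:u[1]+80,u[0]-90:u[0]+70,::-1],(800,600),interpolation=cv2.INTER_CUBIC))"
```

```text
time_s: 36.67
eef_pos: [0.5801, 0.0562, 0.0744]
eef_rot: [-0.0, -0.037, 0.999, -0.001]
wrist_force: [-2.8, -5.0, 4.8]
opening: 0.108
[5.67485784e+02 1.61754573e+02 8.83582842e-02] res 1.25 32 z [41, 48, 41, 40, 39]
pincorner [100.1165179  -81.83022037] railcorner [ 98.65412238 148.16513045] red [53.97294407 97.88002028] skew 0.364302849424681
38.775 [0.580142   0.05617609 0.07440174] [-1.59044547 -5.15928679  5.13876904]
tool in carrier [   3.29024515 -106.28343773]
('nozzle', 'scene') [591.72 209.77  91.13   0.62] 3
('red_cup', 'scene') [607.27 231.25  82.22   0.76] 3
('filler', 'scene') [559.79 128.76   0.94   0.89] 3
('nozzle', 'top') [605.98 235.65 124.71   0.8 ] 3
('red_cup', 'top') [609.34 233.27  80.35   0.79] 3
[386 207]
```

View pics/k.png

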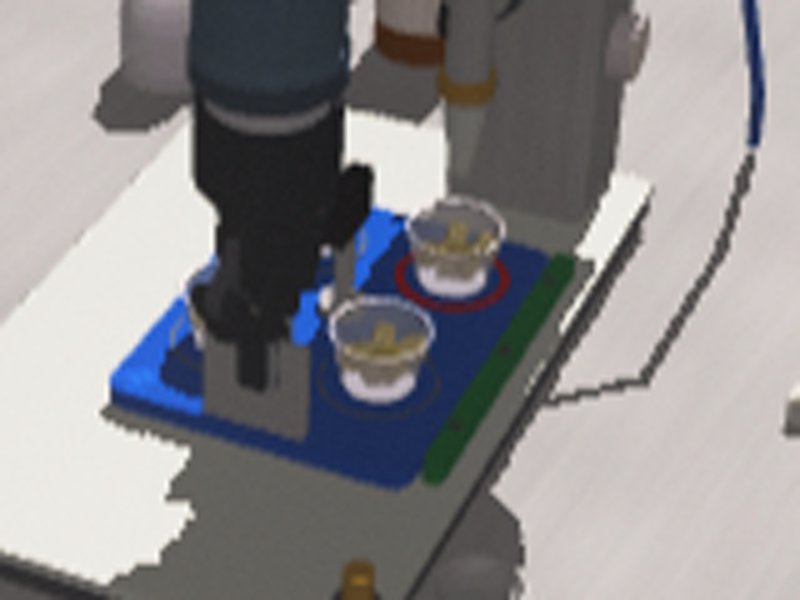

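```bash
python3 -m pendant '[[[0,1.5,0,0,0],[0,0,0,0,0],[0,0,0,0,26],[0,0,0,0,26],[0,0,0,0,26],[0,0,20,0,26],[0,0,40,0,26],[0,0,50,0,26]]]'; python3 -m pendant '[[[-40,-40,20,0,26],[-50,-50,0,0,26],[-50,-50,0,0,26],[0,0,0,0,26]]]'; python3 -c "
from h import *
x=chk([567,164,.08],n=4); print(tow(x,(45,65)))
look(['nozzle','red_cup','filler'],n=4,save='m')
i=imaging.camera('top'); u=proj(i,[.6,.15,.1]).astype(int)
cv2.imwrite('pics/m2.png',cv2.resize(i['img'][u[1]-60:u[1]+60,u[0]-80:u[0]+80,::-1],(800,600),interpolation=cv2.INTER_CUBIC))"
```

```text
time_s: 41.02
eef_pos: [0.5796, 0.0587, 0.1859]
eef_rot: [-0.001, -0.037, 0.999, 0.0]
wrist_force: [0.7, -0.5, 0.7]
opening: 0.306
time_s: 41.52
eef_pos: [0.4499, -0.0721, 0.2056]
eef_rot: [0.001, -0.034, 0.999, -0.001]
wrist_force: [-0.6, -0.3, 0.1]
opening: 0.306
[5.67196079e+02 1.63389680e+02 8.17442859e-02] res 1.45 48 z [38, 42, 39, 39, 39, 40]
pincorner [ 99.20292655 -80.77445462] railcorner [ 99.26174078 149.22553786] red [54.24895655 99.23704663] skew -0.014651335871418623
44.325 [ 0.45173079 -0.06988692  0.20428166] [-0.58704905  0.94061613 -0.69384808]
tool in carrier [-134.12752496 -223.06952692]
[606.7383522  231.84702951]
('nozzle', 'scene') [604.23 228.66 121.15   0.91] 4
('red_cup', 'scene') [606.33 231.76  82.91   0.74] 4
('filler', 'scene') [561.41 129.25   1.48   0.84] 4
('nozzle', 'top') [606.34 233.03 123.42   0.79] 4
('red_cup', 'top') [608.28 234.32  81.79   0.78] 3
('filler', 'top') [5.2506e+02 8.9430e+01 8.9000e-01 4.8000e-01] 2
```

View pics/m2.png

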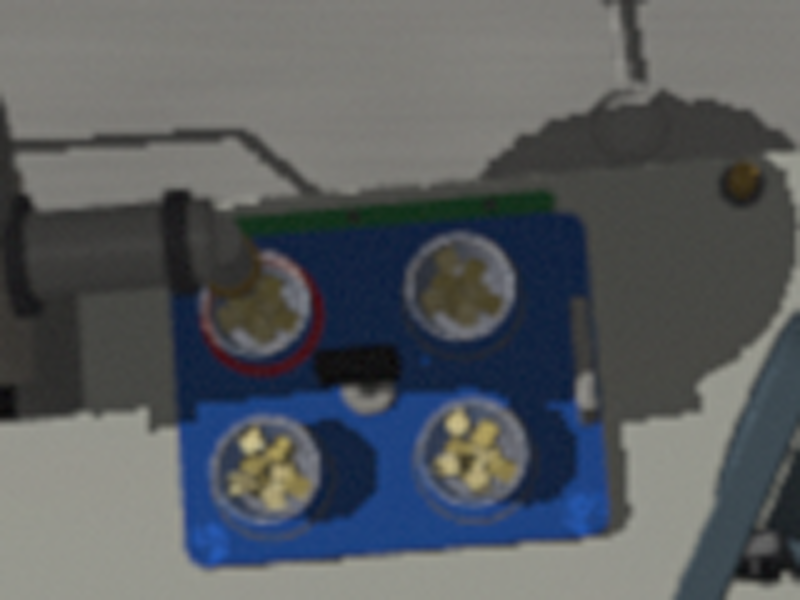

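```bash
python3 -c "
from h import *
order.hand_in(); print(monitor.get_obs()['time_s'])"
```

```text
the job is handed in; nothing more can be done
the job is handed in; nothing more can be done
```

I loaded the carrier into the filler and handed the job in at about 45 s on the robot's clock. No verdict was reported.

1. **Set down:** I lifted the carrier by the post and set it down about 25° askew, pin corner about 12 mm from the pin's axis, then let go.
2. **Squaring:** I pushed the opposite corner with the open fingers either side of it until the edge lay flat on pin and rail. The skew measured 0.2° then, with 26 N of resistance. The corner crept about 27 mm along the pin.
3. **Slide:** I took it by the end grip, slid it along the rail with a stop about 27 mm short of the nozzle, centred the red-ringed cup and let go.

**Last checks:**
- **Alignment:** skew was about 0°, and both corners were within 1 mm of the line.
- **Cup under nozzle:** the red cup was at (606.7, 231.8) mm. The nozzle was at about (605, 231) mm averaged over both cameras, so they were about 1–2 mm apart. The cameras differed by about 4 mm on the nozzle's y.
- **Bystanders:** I made no contact with them that I know of, but did not measure them again at the end.

**Less certain:**
- **Pin bearing:** I inferred it from the wrist force and the measured pose, as I could not measure it directly.
- **After squaring:** once the fingers backed off, the carrier measured 2–3 mm off the line and up to 0.7° askew. That is still inside the step 3 limits, and I pressed it back to the rail before sliding.

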